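Fetch the green tin from behind in the gravity rack

ROBOT

A 6-joint arm with a two-finger parallel gripper is mounted at the origin on the work surface. World frame = base frame: x ahead of the robot, y to its left, z up, the work surface at z = 0. Lengths are in mm, angles in rad, forces in N, time in s.
With the tool pointing down it reaches from about 350 to 975 mm from the base axis. Payload 7.1 kg.
Tool frame: the origin (TCP) lies at the very end of the fingers, on their centre line; the grasp point (between the pads) lies 19 mm behind it (ctrl.pinch_z is the distance from the TCP to the grasp point, in mm); z points along the fingers, y is the direction in which the jaws open and shut (so a half turn about z gives the same grasp; the last joint's range is limited). The gripper opens to 88 mm and grips with 3 to 60 N. Pads are 20 mm wide; open, the fingers measure 115 mm over their backs; the gripper's body (75 mm by 178 mm) begins 61 mm behind the grasp point.
Start: joints at [1.084, 0.423, 1.63, -0, 1.089, -0.019], TCP at [281.795, 557.85, 222.675] pointing down, gripper open.
Joint ranges: [-3, 3], [-0.9, 2.11], [0.09, 2.58], [-1.31, 4.45], [0.11, 2.69], [-2.54, 2.54]. Speed limits (rad/s): [2.39, 2.39, 3.01, 3.14, 3.14, 3.14].

INTERFACE

Orientations are given as a rotation vector (axis times angle).
In Python, from workcell import ctrl gives the robot as it stands.
- The arm moves only by the shell command python3 -m inch 'ROWS' [OPENING]. ROWS is JSON, a list of rows, each an object with "xyz": the shift along the tool's x, y, z in cm, a list of three; "spin": the turn about the tool's z in degrees. A call has 1 to 20 rows; each row is the pose to reach, as a shift and turn from the pose measured when the call began, along the tool's axes at that moment; what a row does not reach only later rows make up. A row lasts 1/10 s, in which the tool goes at most 50 mm and 8.59 degrees, less where a joint would pass 70% of its speed; a pose out of reach is approached as far as the arm can. A call with a gripper value outside its range is refused whole. OPENING is the closure, from 0 (fully open) to 1 (shut), set as the call begins (- or left out, the last holds). The fingers move at their own pace and stop on an object; the grip force is fixed at half the most. Time passes only in rows, so rows that repeat a pose let the fingers close. It gives the time, the measured TCP pose, the force and the opening at its end, in the units of the state.
- ctrl.get_obs(): the state, without advancing time (a new reading comes with each control period).
- ctrl.get_image(name): name is "scene" or "top" or "wrist"; returns the picture (420x560x3 uint8, red, green, blue); there is no depth.
- ctrl.camera_info(name): a dict with "camera_matrix" (3x3 intrinsics, pixels), "k1" (the pictures are not rectified: a ray, as slopes to the right and down, at radius r is drawn at 1 + k1 r^2 times it, then the intrinsics apply), "R" (3x3) and "t" (3): a world point X has camera coordinates R X + t; the wrist camera has in their place "hand_eye" (4x4, takes a point from camera to tool coordinates, whose origin is the TCP and whose axes are the flange's). Camera axes: x right, y down, z forward; pixel columns grow to the right and rows downward; lengths in mm; the calibration is good to about 2 mm. A picture is of the moment at which its call begins: read the wrist's pose just before it. camera_info takes no time and is no camera call.
- ctrl.close_job(): hands the job in, once; it reports no verdict.
The state is a dict: "t": time; "qpos": joint angles; "qvel": joint speeds; "joint_torque": joint torques, N m; "ee_pos": TCP position; "orientation": TCP orientation; "ft_force": force on the tool from outside, world axes, zero at the start; "moment": the same for the moment, N m; "width": finger opening in mm.
Only numpy, scipy, OpenCV 4.12 (cv2) and the standard library are available. Lean on these libraries where they do the work, as an engineer would, in place of code of your own. Each camera call takes 0.05 s, during which the arm holds its last target. There are 200 camera calls.

TASK

The cook needs the green tin, which stands third in one of the two lanes of the gravity rack, trapped behind two others. Take the two tins in front of it out at the low end and stand them in the silver-grey baking tray, and when the green tin has slid down to the stop, stand it upright and wholly on the round chopping board. Then put the two tins back into their lane in the order they stood, so that they sit at the stop just as before, with every other tin in the rack in its old place; do not tip any tin over.

Things in the scene. Friction and masses are not known exactly. Their poses are not given: they have to be found in the camera images.
- tin_red_mid (a point): Tin, upright cylinder 56 mm across and 70 mm tall, 0.15 to 0.26 kg; red cap and red sleeve with a white band. The point is its centre, half-way up; z is its axis (in the rack it leans 8 degrees with the deck, top towards the rack's low end).
- tin_yellow_mid (a point): Tin, upright cylinder 56 mm across and 70 mm tall, 0.15 to 0.26 kg; yellow cap and yellow sleeve with a red band. The point is its centre, half-way up; z is its axis (in the rack it leans 8 degrees with the deck, top towards the rack's low end).
- tin_blue_mid (a point): Tin, upright cylinder 56 mm across and 70 mm tall, 0.15 to 0.26 kg; blue cap and blue sleeve with a white band. The point is its centre, half-way up; z is its axis (in the rack it leans 8 degrees with the deck, top towards the rack's low end).
- tin_white_mid (a point): Tin, upright cylinder 56 mm across and 70 mm tall, 0.15 to 0.26 kg; white cap and white sleeve with a blue band. The point is its centre, half-way up; z is its axis (in the rack it leans 8 degrees with the deck, top towards the rack's low end).
- tin_green_mid (a point): Tin, upright cylinder 56 mm across and 70 mm tall, 0.15 to 0.26 kg; green cap and green sleeve with a white band; THE WANTED TIN, always third in its lane. The point is its centre, half-way up; z is its axis (in the rack it leans 8 degrees with the deck, top towards the rack's low end).
- tin_brown_mid (a point): Tin, upright cylinder 56 mm across and 70 mm tall, 0.15 to 0.26 kg; dark brown cap and brown sleeve with a white band; always third in the lane where the green one is not. The point is its centre, half-way up; z is its axis (in the rack it leans 8 degrees with the deck, top towards the rack's low end).
- rack: White gravity rack (sizes in mm), 250 long, 182 wide, fixed. Origin: footprint centre on the counter; x up the slope, y across, z up. Two roller lanes at y +46 and -46; deck rises 8 degrees to +x, its top 30 high at the stop (x -125). Guide rails 12 above the deck hug the tins (1.5 play a side): grip across the lane, above them. Tin centres (x,z): first, at the 30 tall stop (-102,69); second (-45,77); third (12,85).
- rack_entry (a point): Midway between the lanes, at the open upper end, at the centre height of a tin set there; axes as the rack's. To let a tin in, set it on a lane's deck here (46 mm to either side in y), leaning with the deck; let go and it slides down upright. Two 6 mm tie rods cross both lanes, at rack x -63 and -3 mm, underside 80 mm above the deck, top 126 and 134 mm above the counter: second and third tins cannot be lifted out.
- tray: Silver-grey shallow baking tray, 208 x 120 mm, walls 18 mm high and 4 mm thick, floor 4 mm thick, fixed; the side area for tins. Origin: centre of its underside on the counter; x is its long side, z up. Takes two tins one behind the other along x with finger room (for example at x = -48 and +48 mm).
- board: Round wooden chopping board, 150 mm across, 14 mm thick, fixed, with a 43 mm long grip tab on its +y side. Origin: centre of the disc's underside on the counter; z up. A can opener lies on the counter next to it, 130 to 145 mm from its centre on its -x side.
Things that resemble listed ones, but are neither listed nor needed, are in the scene too. Of the things that look like the part that bears tin_brown_mid, the middle-sized one is meant.

How it is judged:
By the outcome, as a careful person would: the job done as asked, in the order asked, and still so for the second after the job is handed in, with the robot touching nothing.
It also fails if it takes over 120 s, if anything falls off the work surface, if the arm or the gripper's body presses on something with over 40 N, if the wrist force passes 120 N, or if a joint passes its speed limit or range.

## Working session

There is one attempt and no reset: what is moved stays moved. The work goes in short steps, Python scripts to look and compute and a shell command to move; the robot and the scene stay as the last step left them, time stands still between calls to the robot, and variables do not carry over. Pictures are saved under pics/ and viewed, about 12 in all and at most 16, crops included, and the job is handed in when it is done.

```bash
mkdir -p pics; ls; python3 - <<'E'
from workcell import ctrl
import cv2, numpy as np
o=ctrl.get_obs(); print({k:np.round(v,3).tolist() for k,v in o.items()})
for n in ("scene","top","wrist"):
    im=ctrl.get_image(n); cv2.imwrite(f"pics/{n}0.png",im[:,:,::-1])
    print(n,{k:np.round(v,4).tolist() for k,v in ctrl.camera_info(n).items()})
E
```

```text
pics
{'t': 0.0, 'qpos': [1.084, 0.424, 1.631, -0.0, 1.089, -0.019], 'qvel': [0.002, 0.0, 0.0, -0.001, -0.0, 0.002], 'joint_torque': [0.0, -54.462, -27.367, 0.064, 0.023, -0.0], 'ee_pos': [281.559, 557.367, 221.906], 'orientation': [-0.728, -3.056, 0.002], 'ft_force': [-0.063, -0.019, 0.422], 'moment': [-0.018, -0.011, 0.016], 'width': 87.86}
scene {'camera_matrix': [[387.4147, 0.0, 277.2748], [0.0, 387.4147, 209.7772], [0.0, 0.0, 1.0]], 'k1': -0.1125, 'R': [[0.211, 0.9774, 0.0115], [0.5508, -0.1091, -0.8275], [-0.8075, 0.1809, -0.5614]], 't': [-98.8065, -254.0677, 1321.2248]}
top {'camera_matrix': [[396.0075, 0.0, 282.8704], [0.0, 396.0075, 207.1917], [0.0, 0.0, 1.0]], 'k1': -0.0998, 'R': [[-0.0023, -0.9998, 0.0213], [-0.9967, 0.0005, -0.0809], [0.0809, -0.0214, -0.9965]], 't': [-13.2685, 548.2531, 776.5174]}
wrist {'camera_matrix': [[317.7709, 0.0, 278.2242], [0.0, 317.7709, 213.8744], [0.0, 0.0, 1.0]], 'k1': 0.0243, 'hand_eye': [[0.0011, -0.9628, -0.2703, 73.828], [1.0, 0.0011, 0.0002, 1.0991], [0.0001, -0.2703, 0.9628, -161.8598], [0.0, 0.0, 0.0, 1.0]]}
```

View pics/scene0.png

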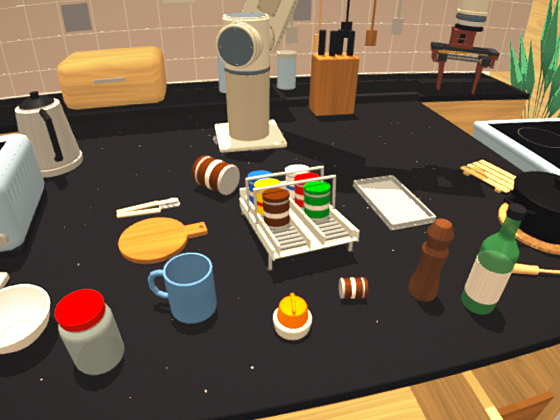

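View pics/top0.png

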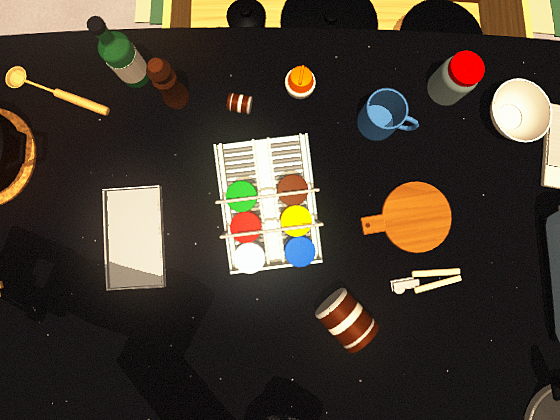

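The top view shows six tins in the rack. Left lane, from the low end at the bottom: white (249,257), red (245,226), green (241,195). Right lane: blue (300,251), yellow (296,220), brown (292,190). The tray is at (134,237), the board disc at (417,217) with its tab on the left, and the can opener at (425,280).

There are three brown candidates: small (240,103), large (347,320) and middle-sized at (292,190). The middle-sized one, third in the rack, is the one meant. I only need to leave it where it is.

```bash
cat > h.py <<'E'
from workcell import ctrl
import cv2, numpy as np
from scipy.spatial.transform import Rotation as Ro
def cam(n,o=None):
    c=ctrl.camera_info(n); K=np.array(c["camera_matrix"])
    if "R" in c: R=np.array(c["R"]); C=-R.T@np.array(c["t"]); R=R.T
    else:
        H=np.array(c["hand_eye"]); T=Ro.from_rotvec(o["orientation"]).as_matrix()
        R=T@H[:3,:3]; C=T@H[:3,3]+o["ee_pos"]
    return K,c["k1"],R,C
def ray(n,px,z,o=None):
    K,k,R,C=cam(n,o); px=np.array(px,float).reshape(-1,1,2)
    u=cv2.undistortPoints(px,K,np.array([k,0,0,0.]))[:,0]
    d=np.c_[u,np.ones(len(u))]@R.T
    return C+d*((z-C[2])/d[:,2])[:,None]
def proj(n,X,o=None):
    K,k,R,C=cam(n,o)
    p=(np.atleast_2d(X)-C)@R; s=p[:,:2]/p[:,2:]; s=s*(1+k*(s**2).sum(1))[:,None]
    return s@K[:2,:2].T+K[:2,2]
def mv(target,yaw=None):
    """shift (cm, tool axes) and spin to target TCP; yaw=world deg of the tool y axis (mod 180)"""
    o=ctrl.get_obs(); T=Ro.from_rotvec(o["orientation"]).as_matrix()
    d=T.T@(np.array(target)-o["ee_pos"])/10
    y=np.degrees(np.arctan2(T[1,1],T[0,1])); s=0
    if yaw is not None: s=-((yaw-y+90)%180-90)
    print("shift",d.round(2),"spin",round(s,2),"| yaw",round(y,2),"ee",np.round(o["ee_pos"],1),"w",round(float(o["width"]),1),"t",round(o["t"],2))
E
python3 - <<'E'
from h import *
im=cv2.imread("pics/top0.png"); hsv=cv2.cvtColor(im,cv2.COLOR_BGR2HSV)
def blob(lo,hi,box):
    x0,y0,x1,y1=box; m=np.zeros(im.shape[:2],np.uint8); m[y0:y1,x0:x1]=cv2.inRange(hsv,lo,hi)[y0:y1,x0:x1]
    m=cv2.morphologyEx(m,cv2.MORPH_CLOSE,np.ones((7,7)))
    c=max(cv2.findContours(m,0,2)[0],key=cv2.contourArea); return c
B=(222,165,325,275); t8=np.radians(8); P={}
for n,lo,hi,z in [("red",(0,150,100),(8,255,255),111.7),("green",(50,100,60),(80,255,255),119.7),("yellow",(20,150,120),(32,255,255),111.7),("blue",(100,120,80),(125,255,255),103.7)]:
    c=blob(lo,hi,B); (x,y),r=cv2.minEnclosingCircle(c); P[n]=ray("top",(x,y),z)[0]; print(n,(round(x),round(y),round(r,1)),P[n].round(1))
c=blob((8,80,60),(22,255,255),(380,170,460,260)); (x,y),r=cv2.minEnclosingCircle(c); print("board",x,y,r,ray("top",(x,y),14))
c=blob((0,0,70),(180,80,255),(90,170,180,300)); q=cv2.minAreaRect(c); print("tray",q,ray("top",q[0],18),ray("top",cv2.boxPoints(q),18).round(0).tolist())
c=blob((0,0,80),(180,255,255),(310,280,390,360)); print("big brown",ray("top",cv2.boxPoints(cv2.minAreaRect(c)),40).round(0).tolist())
u=P["green"]-P["red"]; w=P["red"]-P["yellow"]
print("lane yaw from across",np.degrees(np.arctan2(w[1],w[0]))-90, np.hypot(*w[:2]), "along",np.degrees(np.arctan2(u[1],u[0])),np.hypot(*u[:2]))
print("cam",cam("top")[3]); mv([400,0,200])
# rack points: across rods / frame
E
```

```text
red (245, 226, 16.5) [507.3  55.1 111.7]
green (241, 196, 15.7) [560.5  62.2 119.7]
yellow (296, 220, 16.0) [517.1 -35.5 111.7]
blue (299, 251, 15.9) [462.2 -41.5 103.7]
board 414.4968566894531 217.43887329101562 37.066776275634766 [[ 527.46347447 -287.00745159   14.        ]]
tray ((135.0009765625, 237.60671997070312), (71.08563995361328, 107.62037658691406), 3.052882432937622) [[486.80490402 286.23195089  18.        ]] [[381.0, 364.0, 18.0], [601.0, 358.0, 18.0], [593.0, 209.0, 18.0], [375.0, 218.0, 18.0]]
big brown [[341.0, -69.0, 40.0], [395.0, -128.0, 40.0], [307.0, -210.0, 40.0], [253.0, -151.0, 40.0]]
lane yaw from across 6.180278980549616 91.06036745763791 along 7.601595331791868 53.63328858964267
cam [483.63462394   3.09610817 818.42822561]
shift [-35.7  -44.42   2.26] spin 0 | yaw 63.2 ee [281.6 557.5 222.1] w 88.0 t 0.15
```

```bash
python3 -c "
import cv2
im=cv2.imread('pics/top0.png')[125:285,205:335]
cv2.imwrite('pics/crop1.png',cv2.resize(im,None,fx=3.7,fy=3.7,interpolation=cv2.INTER_CUBIC))"
```

```text
(no output)
```

View pics/crop1.png

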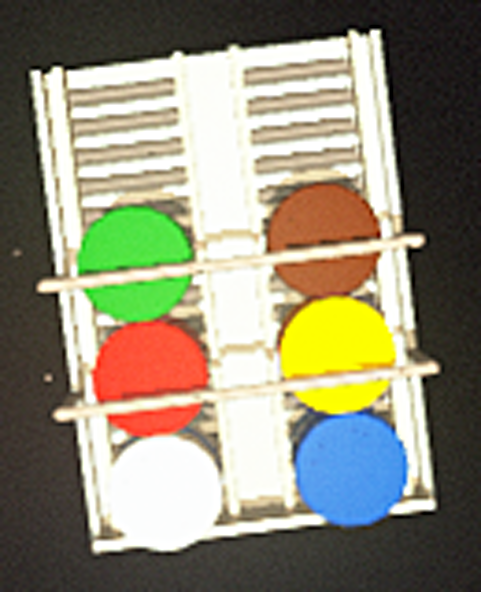

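The crop confirms it: white (163,492), red (151,378) and green (136,263) are in the left (+y) lane, and the brown tin at (325,238) is the middle-sized one. The big and small brown tins outside the rack are decoys. Next I go above the white tin.

```bash
python3 -c "
from h import *
mv([453,49,220],96.7)"
```

```text
shift [-38.23 -37.66   0.25] spin -33.5 | yaw 63.2 ee [281.6 557.5 222.1] w 88.0 t 0.15
```

```bash
python3 -m inch '[{"xyz":[-3,-3,0],"spin":-4},{"xyz":[-6,-6,0],"spin":-8},{"xyz":[-9,-9,0],"spin":-12},{"xyz":[-12,-12,0],"spin":-16},{"xyz":[-15,-15,0],"spin":-20},{"xyz":[-18,-18,0],"spin":-24},{"xyz":[-21,-21,0],"spin":-28},{"xyz":[-24,-24,0],"spin":-32},{"xyz":[-27,-27,0],"spin":-33.5},{"xyz":[-30,-30,0.2],"spin":-33.5},{"xyz":[-33,-33,0.2],"spin":-33.5},{"xyz":[-36,-36,0.2],"spin":-33.5},{"xyz":[-38.2,-37.7,0.2],"spin":-33.5},{"xyz":[-38.2,-37.7,0.2],"spin":-33.5},{"xyz":[-38.2,-37.7,0.2],"spin":-33.5},{"xyz":[-38.2,-37.7,0.2],"spin":-33.5}]' 0.18
python3 - <<'E'
from h import *
mv([453,49,220],96.7)
o=ctrl.get_obs(); im=ctrl.get_image("wrist")[:,:,::-1].copy(); cv2.imwrite("pics/w1.png",im)
hsv=cv2.cvtColor(im,cv2.COLOR_BGR2HSV)
for n,lo,hi,z in [("red",(0,150,100),(8,255,255),111.7),("green",(50,100,60),(80,255,255),119.7),("yellow",(20,150,120),(32,255,255),111.7),("blue",(100,150,80),(125,255,255),103.7)]:
    m=cv2.morphologyEx(cv2.inRange(hsv,lo,hi),cv2.MORPH_OPEN,np.ones((5,5)))
    c=cv2.findContours(m,0,2)[0]
    if c:
        c=max(c,key=cv2.contourArea); print(n,cv2.boundingRect(c))
print("white cap pred",proj("wrist",[[450.7,48.4,103.7]],o))
E
```

```text
t: 1.75
ee_pos: [452.0, 49.4, 220.4]
orientation: [0.184, -3.135, 0.001]
ft_force: [-0.4, -0.2, 0.3]
width: 71.6
shift [-0.09 -0.05  0.04] spin 0.03 | yaw 96.73 ee [452.   49.4 220.4] w 71.6 t 1.75
red (250, 264, 59, 32)
green (253, 296, 53, 19)
yellow (153, 238, 42, 20)
blue (146, 177, 60, 60)
white cap pred [[276.36631582 207.25923204]]
```

View pics/w1.png

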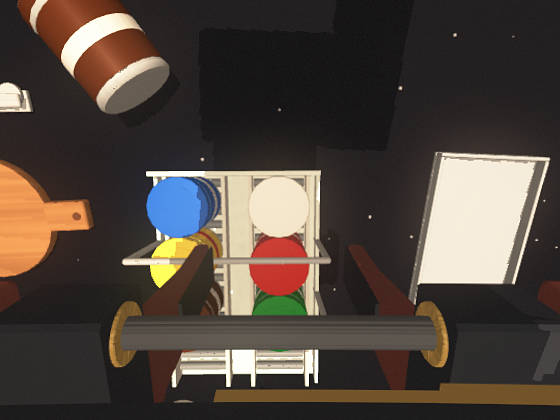

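The wrist view shows the white cap at (279,207), centred between the finger tips at (211,247) and (348,247). The lane runs along the image columns, with red and green also at column 279, so the yaw is right. I'll go down and grip.

```bash
python3 -m inch '[{"xyz":[-0.2,0,3],"spin":0},{"xyz":[-0.2,0,6],"spin":0},{"xyz":[-0.2,0,9],"spin":0},{"xyz":[-0.2,0,11],"spin":0},{"xyz":[-0.2,0,13],"spin":0},{"xyz":[-0.2,0,14.5],"spin":0},{"xyz":[-0.2,0,15.8],"spin":0},{"xyz":[-0.2,0,15.8],"spin":0},{"xyz":[-0.2,0,15.8],"spin":0}]' 0.18
python3 -m inch '[{"xyz":[0,0,0],"spin":0},{"xyz":[0,0,0],"spin":0},{"xyz":[0,0,0],"spin":0},{"xyz":[0,0,0],"spin":0},{"xyz":[0,0,0],"spin":0}]' 1
```

```text
t: 2.7
ee_pos: [453.6, 50.5, 62.5]
orientation: [0.187, -3.134, 0.001]
ft_force: [-0.0, 0.6, 0.0]
width: 72.1
t: 3.2
ee_pos: [454.1, 50.6, 63.2]
orientation: [0.187, -3.136, 0.001]
ft_force: [-0.6, 1.1, 7.3]
width: 55.7
```

White is gripped (55.7 mm). Next is the tray pose, from its four corners.

```bash
python3 - <<'E'
from h import *
im=cv2.imread("pics/top0.png"); g=cv2.cvtColor(im,6)
m=np.zeros_like(g); m[170:300,95:175]=(g[170:300,95:175]>60)*255
m=cv2.morphologyEx(m.astype(np.uint8),cv2.MORPH_OPEN,np.ones((9,9)))
c=max(cv2.findContours(m,0,2)[0],key=cv2.contourArea); b=cv2.boxPoints(cv2.minAreaRect(c)); print(b.round(0).tolist())
p=ray("top",b,16); print(p.round(0).tolist(),p.mean(0))
o=ctrl.get_obs(); T=Ro.from_rotvec(o["orientation"]).as_matrix(); print("tool axes x,y",T[:,0].round(3),T[:,1].round(3))
mv([539,289,180]); mv([443,287,180])
E
```

```text
[[101.0, 187.0], [161.0, 184.0], [166.0, 287.0], [105.0, 290.0]]
[[590.0, 363.0, 16.0], [596.0, 235.0, 16.0], [387.0, 222.0, 16.0], [380.0, 347.0, 16.0]] [488.25703729 291.63837775  16.        ]
tool axes x,y [-0.993 -0.119  0.   ] [-0.119  0.993 -0.001]
shift [-11.26  22.66 -11.7 ] spin 0 | yaw 96.83 ee [454.1  50.6  63.2] w 55.7 t 3.2
shift [ -1.7  23.6 -11.7] spin 0 | yaw 96.83 ee [454.1  50.6  63.2] w 55.7 t 3.2
```

```bash
python3 -m inch '[{"xyz":[0.1,0,-1],"spin":0},{"xyz":[0.3,0,-2.5],"spin":0},{"xyz":[0.6,0,-4.5],"spin":0},{"xyz":[0.9,0,-6.5],"spin":0},{"xyz":[1.2,0,-8.5],"spin":0},{"xyz":[1.4,0,-10.5],"spin":0},{"xyz":[1.2,1,-11.5],"spin":0},{"xyz":[0,3,-12],"spin":0},{"xyz":[-1,6,-12],"spin":0},{"xyz":[-2.5,9,-12],"spin":0},{"xyz":[-4,12,-12],"spin":0},{"xyz":[-5.5,15,-12],"spin":0},{"xyz":[-7,18,-12],"spin":0},{"xyz":[-9,20.5,-12],"spin":0},{"xyz":[-10.5,22.5,-11],"spin":0},{"xyz":[-11,23.2,-9],"spin":0},{"xyz":[-11,23.2,-6],"spin":0},{"xyz":[-11,23.2,-4],"spin":0},{"xyz":[-11,23.2,-3],"spin":0},{"xyz":[-11,23.2,-3],"spin":0}]' 1
python3 -c "
from h import *
mv([536,294,37])
o=ctrl.get_obs();cv2.imwrite('pics/w2.png',ctrl.get_image('wrist')[:,:,::-1])
s=ctrl.get_image('scene')[:,:,::-1];cv2.imwrite('pics/s2.png',cv2.resize(s[140:270,220:450],None,fx=3,fy=3))"
```

```text
t: 5.2
ee_pos: [534.5, 293.8, 91.4]
orientation: [0.187, -3.132, 0.003]
ft_force: [-0.6, -0.3, -1.9]
width: 55.3
shift [-0.17  0.01  5.44] spin 0 | yaw 96.84 ee [534.5 293.8  91.4] w 55.3 t 5.2
```

View pics/s2.png

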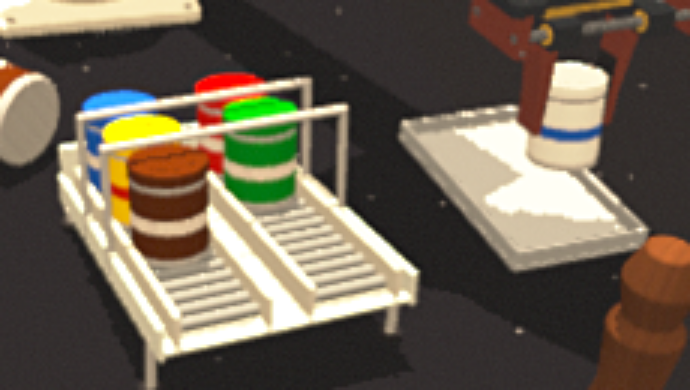

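The crop shows white held over the tray's far half, with red and green slid down to the stop and the other lane untouched. I lower and press lightly so the tin rights itself.

```bash
python3 -m inch '[{"xyz":[-0.2,0,2],"spin":0},{"xyz":[-0.2,0,4],"spin":0},{"xyz":[-0.2,0,5],"spin":0},{"xyz":[-0.2,0,5.4],"spin":0},{"xyz":[-0.2,0,5.5],"spin":0},{"xyz":[-0.2,0,5.6],"spin":0},{"xyz":[-0.2,0,5.7],"spin":0},{"xyz":[-0.2,0,5.7],"spin":0}]' 1
```

```text
t: 6.1
ee_pos: [538.5, 294.8, 37.1]
orientation: [-0.187, 3.135, 0.0]
ft_force: [-0.1, -0.1, -1.5]
width: 55.5
```

```bash
python3 -m inch '[{"xyz":[0,0,0.1],"spin":0},{"xyz":[0,0,0.2],"spin":0},{"xyz":[0,0,0.3],"spin":0},{"xyz":[0,0,0.4],"spin":0},{"xyz":[0,0,0.4],"spin":0},{"xyz":[0,0,0.4],"spin":0}]' 1
```

```text
t: 6.7
ee_pos: [540.7, 295.6, 35.0]
orientation: [-0.187, 3.13, 0.003]
ft_force: [2.2, -1.3, 7.5]
width: 55.4
```

```bash
python3 -m inch '[{"xyz":[0.1,0,0.2],"spin":0},{"xyz":[0.1,0,0.35],"spin":0},{"xyz":[0.1,0,0.35],"spin":0},{"xyz":[0.1,0,0.35],"spin":0}]' 1
python3 -m inch '[{"xyz":[0,0,0],"spin":0},{"xyz":[0,0,0],"spin":0},{"xyz":[0,0,0],"spin":0},{"xyz":[0,0,-1],"spin":0},{"xyz":[0,0,-3],"spin":0},{"xyz":[0,0,-6],"spin":0},{"xyz":[0,0,-9],"spin":0},{"xyz":[0,0,-12],"spin":0},{"xyz":[0,0,-14],"spin":0},{"xyz":[0,0,-14],"spin":0},{"xyz":[0,0,-14],"spin":0}]' 0.18
python3 - <<'E'
from h import *
mv([453,50,180],96.8)
s=ctrl.get_image('scene')[:,:,::-1];cv2.imwrite('pics/s3.png',cv2.resize(s[140:270,220:450],None,fx=3,fy=3))
E
```

```text
t: 7.1
ee_pos: [542.1, 296.2, 33.3]
orientation: [-0.187, 3.126, 0.005]
ft_force: [2.5, -0.9, 7.7]
width: 55.7
t: 8.2
ee_pos: [540.5, 295.7, 173.5]
orientation: [-0.187, 3.125, 0.005]
ft_force: [-0.1, 0.1, -0.3]
width: 72.2
shift [ 11.61 -23.35  -0.84] spin 0.05 | yaw 96.85 ee [540.5 295.7 173.5] w 72.2 t 8.2
```

View pics/s3.png

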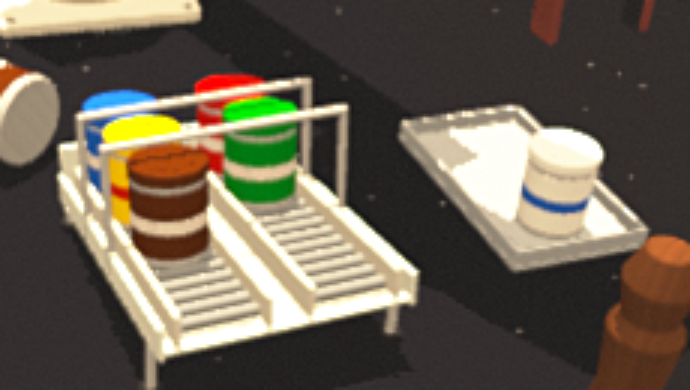

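White stands upright in the tray, centred near (558,185) in the crop. Next is red, now at the stop.

```bash
python3 -m inch '[{"xyz":[1,-2,0],"spin":0},{"xyz":[2.5,-5,0],"spin":0},{"xyz":[4,-8,0],"spin":0},{"xyz":[5.5,-11,0],"spin":0},{"xyz":[7,-14,0],"spin":0},{"xyz":[8.5,-17,0],"spin":0},{"xyz":[10,-20,0],"spin":0},{"xyz":[11,-22.5,0],"spin":0},{"xyz":[11.5,-23.3,1],"spin":0},{"xyz":[11.5,-23.3,3],"spin":0},{"xyz":[11.5,-23.3,4],"spin":0},{"xyz":[11.5,-23.3,4],"spin":0},{"xyz":[11.5,-23.3,4],"spin":0}]' 0.18
python3 -c "
from h import *
mv([454,50.5,63],96.8); print(Ro.from_rotvec(ctrl.get_obs()['orientation']).as_matrix()[:,2])"
```

```text
t: 9.55
ee_pos: [453.8, 51.0, 130.5]
orientation: [-0.188, 3.128, 0.004]
ft_force: [-0.5, -0.1, 0.4]
width: 71.8
shift [ 0.04 -0.06  6.75] spin 0.09 | yaw 96.89 ee [453.8  51.  130.5] w 71.8 t 9.55
[ 0.00765201  0.00325871 -0.99996541]
```

```bash
python3 -m inch '[{"xyz":[0,-0.1,2],"spin":0},{"xyz":[0,-0.1,4],"spin":0},{"xyz":[0,-0.1,5.5],"spin":0},{"xyz":[0,-0.1,6.4],"spin":0},{"xyz":[0,-0.1,6.7],"spin":0},{"xyz":[0,-0.1,6.7],"spin":0},{"xyz":[0,-0.1,6.7],"spin":0}]' 0.18
python3 -m inch '[{"xyz":[0,0,0],"spin":0},{"xyz":[0,0,0],"spin":0},{"xyz":[0,0,0],"spin":0},{"xyz":[0,0,0],"spin":0},{"xyz":[0,0,0],"spin":0}]' 1
python3 -c "
from h import *
mv([440,288,60],96.8)"
```

```text
t: 10.25
ee_pos: [455.0, 50.3, 64.1]
orientation: [-0.188, 3.127, 0.004]
ft_force: [-0.6, 0.7, -0.3]
width: 71.8
t: 10.75
ee_pos: [455.4, 50.3, 64.5]
orientation: [-0.188, 3.126, 0.004]
ft_force: [-0.6, 0.3, 5.4]
width: 55.6
shift [-1.32 23.78  0.52] spin 0.1 | yaw 96.9 ee [455.4  50.3  64.5] w 55.6 t 10.75
```

```bash
python3 -m inch '[{"xyz":[0.1,0,-1],"spin":0},{"xyz":[0.3,0,-2.5],"spin":0},{"xyz":[0.6,0,-4.5],"spin":0},{"xyz":[0.9,0,-6.5],"spin":0},{"xyz":[1.2,0,-8.5],"spin":0},{"xyz":[1.4,0,-10.5],"spin":0},{"xyz":[1.4,1,-11.5],"spin":0},{"xyz":[1.2,3,-12],"spin":0},{"xyz":[1,6,-12],"spin":0},{"xyz":[0.5,9,-12],"spin":0},{"xyz":[0,12,-12],"spin":0},{"xyz":[-0.5,15,-12],"spin":0},{"xyz":[-1,18,-12],"spin":0},{"xyz":[-1.3,21,-12],"spin":0},{"xyz":[-1.3,23,-10],"spin":0},{"xyz":[-1.3,23.8,-8],"spin":0},{"xyz":[-1.3,23.8,-5],"spin":0},{"xyz":[-1.3,23.8,-3],"spin":0},{"xyz":[-1.3,23.8,-2],"spin":0},{"xyz":[-1.3,23.8,-2],"spin":0}]' 1
python3 -c "
from h import *
mv([440,288,37],96.8)"
```

```text
t: 12.75
ee_pos: [438.3, 287.8, 83.8]
orientation: [-0.189, 3.129, 0.002]
ft_force: [0.3, -0.4, -2.8]
width: 55.5
shift [-0.14 -0.01  4.69] spin 0.11 | yaw 96.91 ee [438.3 287.8  83.8] w 55.5 t 12.75
```

```bash
python3 -m inch '[{"xyz":[0,0,1.5],"spin":0},{"xyz":[0,0,3],"spin":0},{"xyz":[0,0,4],"spin":0},{"xyz":[0,0,4.5],"spin":0},{"xyz":[0,0,4.7],"spin":0},{"xyz":[0,0,4.8],"spin":0},{"xyz":[0,0,4.9],"spin":0},{"xyz":[0,0,5],"spin":0},{"xyz":[0,0,5.1],"spin":0},{"xyz":[0,0,5.2],"spin":0},{"xyz":[0,0,5.2],"spin":0},{"xyz":[0,0,5.2],"spin":0}]' 1
```

```text
t: 13.95
ee_pos: [441.5, 289.4, 34.2]
orientation: [-0.188, 3.123, 0.006]
ft_force: [1.6, -1.1, 8.8]
width: 56.0
```

```bash
python3 -m inch '[{"xyz":[0,0,0],"spin":0},{"xyz":[0,0,0],"spin":0},{"xyz":[0,0,0],"spin":0},{"xyz":[0,0,-1],"spin":0},{"xyz":[0,0,-3],"spin":0},{"xyz":[0,0,-6],"spin":0},{"xyz":[0,0,-9],"spin":0},{"xyz":[0,0,-11],"spin":0},{"xyz":[0,0,-13],"spin":0},{"xyz":[0,0,-13],"spin":0}]' 0.18
python3 - <<'E'
from h import *
mv([454,50.5,130],96.8)
s=ctrl.get_image('scene')[:,:,::-1];cv2.imwrite('pics/s4.png',cv2.resize(s[140:270,220:450],None,fx=3,fy=3))
E
```

```text
t: 14.95
ee_pos: [441.2, 289.7, 167.1]
orientation: [-0.188, 3.119, 0.01]
ft_force: [1.1, 0.2, -0.8]
width: 71.7
shift [  1.67 -23.92   3.55] spin 0.11 | yaw 96.91 ee [441.2 289.7 167.1] w 71.7 t 14.95
```

View pics/s4.png

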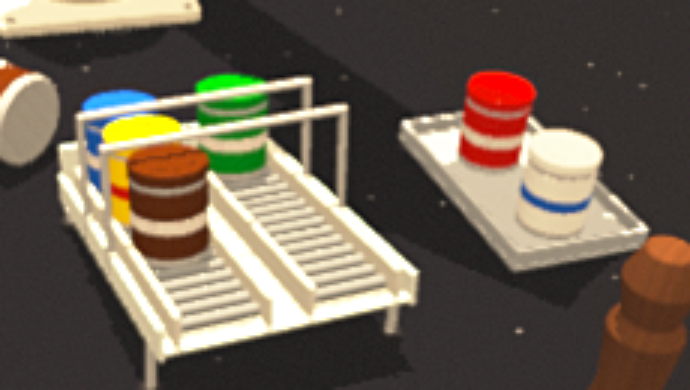

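Red (498,120) and white (560,185) both stand in the tray, and green is at the stop. Next is green.

```bash
python3 -m inch '[{"xyz":[0,-2,0],"spin":0},{"xyz":[0.3,-5,0],"spin":0},{"xyz":[0.5,-8,0],"spin":0},{"xyz":[0.8,-11,0],"spin":0},{"xyz":[1,-14,0],"spin":0},{"xyz":[1.2,-17,0],"spin":0},{"xyz":[1.5,-20,0],"spin":0},{"xyz":[1.7,-22.5,0],"spin":0},{"xyz":[1.7,-23.9,1],"spin":0},{"xyz":[1.7,-23.9,3],"spin":0},{"xyz":[1.7,-23.9,3.5],"spin":0},{"xyz":[1.7,-23.9,3.5],"spin":0},{"xyz":[1.7,-23.9,3.5],"spin":0}]' 0.18
python3 -c "
from h import *
mv([454,50.5,63],96.8)"
```

```text
t: 16.3
ee_pos: [452.7, 50.4, 129.2]
orientation: [-0.189, 3.121, 0.009]
ft_force: [-0.4, -0.1, 1.2]
width: 71.7
shift [-0.03 -0.04  6.62] spin 0.14 | yaw 96.94 ee [452.7  50.4 129.2] w 71.7 t 16.3
```

```bash
python3 -m inch '[{"xyz":[0,0,2],"spin":0},{"xyz":[0,0,4],"spin":0},{"xyz":[0,0,5.5],"spin":0},{"xyz":[0,0,6.4],"spin":0},{"xyz":[0,0,6.6],"spin":0},{"xyz":[0,0,6.6],"spin":0},{"xyz":[0,0,6.6],"spin":0}]' 0.18
python3 -m inch '[{"xyz":[0,0,0],"spin":0},{"xyz":[0,0,0],"spin":0},{"xyz":[0,0,0],"spin":0},{"xyz":[0,0,0],"spin":0},{"xyz":[0,0,0],"spin":0}]' 1
python3 -c "
from h import *
im=cv2.imread('pics/top0.png'); hsv=cv2.cvtColor(im,40)
m=cv2.inRange(hsv[170:265,375:465],(8,80,60),(24,255,255)); m=cv2.morphologyEx(m,cv2.MORPH_OPEN,cv2.getStructuringElement(2,(31,31)))
c=max(cv2.findContours(m,0,2)[0],key=cv2.contourArea); (x,y),r=cv2.minEnclosingCircle(c); p=ray('top',(x+375,y+170),14)[0]; print(x+375,y+170,r,p)
mv([p[0],p[1],110],96.8)"
```

```text
t: 17.0
ee_pos: [454.2, 51.0, 63.9]
orientation: [-0.189, 3.12, 0.009]
ft_force: [0.8, -0.4, 0.6]
width: 71.7
t: 17.5
ee_pos: [454.6, 51.0, 64.3]
orientation: [-0.189, 3.119, 0.009]
ft_force: [-0.8, -0.7, 6.8]
width: 55.5
415.54484939575195 217.04500579833984 36.218994140625 [ 528.27462576 -289.27022597   14.        ]
shift [ -3.28 -34.64  -4.67] spin 0.15 | yaw 96.95 ee [454.6  51.   64.3] w 55.5 t 17.5
```

```bash
python3 -m inch '[{"xyz":[0.1,0,-1],"spin":0},{"xyz":[0.3,0,-2.5],"spin":0},{"xyz":[0.6,0,-4.5],"spin":0},{"xyz":[0.9,0,-6.5],"spin":0},{"xyz":[1.2,0,-8.5],"spin":0},{"xyz":[1.4,0,-10.5],"spin":0},{"xyz":[1.4,0,-12],"spin":0},{"xyz":[1,-2,-13],"spin":0},{"xyz":[0.5,-5,-13],"spin":0},{"xyz":[0,-8,-13],"spin":0},{"xyz":[-0.5,-11,-13],"spin":0},{"xyz":[-1,-14,-13],"spin":0},{"xyz":[-1.4,-17,-13],"spin":0},{"xyz":[-1.8,-20,-13],"spin":0},{"xyz":[-2.2,-23,-13],"spin":0},{"xyz":[-2.6,-26,-13],"spin":0},{"xyz":[-3,-29,-13],"spin":0},{"xyz":[-3.2,-32,-13],"spin":0},{"xyz":[-3.3,-34,-12],"spin":0},{"xyz":[-3.3,-34.7,-10],"spin":0}]' 1
python3 -m inch '[{"xyz":[0,0,0],"spin":0},{"xyz":[0,0,0],"spin":0}]' 1
python3 -c "
from h import *
mv([528,-290,60],96.8)"
```

```text
t: 19.5
ee_pos: [528.6, -292.4, 163.9]
orientation: [-0.187, 3.117, 0.006]
ft_force: [-0.5, 0.8, -2.8]
width: 55.7
t: 19.7
ee_pos: [527.8, -291.9, 163.3]
orientation: [-0.186, 3.119, 0.008]
ft_force: [0.3, 0.0, -2.7]
width: 55.5
shift [ 0.14  0.15 10.33] spin 0.04 | yaw 96.84 ee [ 527.8 -291.9  163.3] w 55.5 t 19.7
```

```bash
python3 -m inch '[{"xyz":[0.1,0,2.5],"spin":0},{"xyz":[0.1,0,5],"spin":0},{"xyz":[0.1,0,7.5],"spin":0},{"xyz":[0.1,0,9.5],"spin":0},{"xyz":[0.1,0,10.5],"spin":0},{"xyz":[0.1,0,11],"spin":0},{"xyz":[0.1,0,11.3],"spin":0},{"xyz":[0.1,0,11.5],"spin":0},{"xyz":[0.1,0,11.6],"spin":0},{"xyz":[0.1,0,11.7],"spin":0},{"xyz":[0.1,0,11.8],"spin":0},{"xyz":[0.1,0,11.9],"spin":0},{"xyz":[0.1,0,12],"spin":0},{"xyz":[0.1,0,12.1],"spin":0},{"xyz":[0.1,0,12.1],"spin":0}]' 1
```

```text
t: 21.2
ee_pos: [531.6, -292.5, 44.9]
orientation: [-0.186, 3.113, 0.003]
ft_force: [2.0, 1.8, 9.7]
width: 55.7
```

Contact came at the expected height. I release, rise and check.

```bash
python3 -m inch '[{"xyz":[0,0,0.1],"spin":0},{"xyz":[0,0,0],"spin":0},{"xyz":[0,0,0],"spin":0},{"xyz":[0,0,-1],"spin":0},{"xyz":[0,0,-3],"spin":0},{"xyz":[0,0,-6],"spin":0},{"xyz":[0,0,-9],"spin":0},{"xyz":[0,0,-12],"spin":0},{"xyz":[0,0,-15],"spin":0},{"xyz":[0,0,-15],"spin":0}]' 0.18
python3 - <<'E'
from h import *
s=ctrl.get_image('scene')[:,:,::-1];cv2.imwrite('pics/s5.png',s)
t=ctrl.get_image('top')[:,:,::-1];cv2.imwrite('pics/t5.png',t)
cv2.imwrite('pics/c5.png',np.hstack([cv2.resize(s[150:290,100:350],(700,392))]))
mv([540,296,170],96.8)
E
```

```text
t: 22.2
ee_pos: [530.3, -294.4, 199.8]
orientation: [-0.185, 3.107, -0.004]
ft_force: [0.3, -0.8, 0.3]
width: 72.3
shift [-8.1  58.36  2.75] spin 0.03 | yaw 96.83 ee [ 528.3 -293.1  195.7] w 71.7 t 22.3
```

View pics/c5.png

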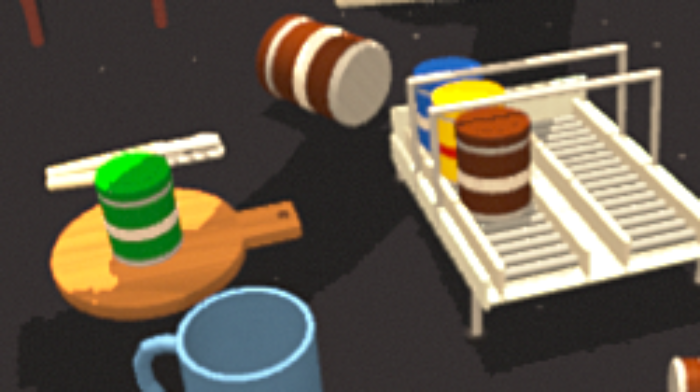

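Green stands upright near the middle of the board. Blue, yellow and brown are undisturbed and the left lane is empty. Next, white from the tray.

```bash
python3 -m inch '[{"xyz":[0,2,0],"spin":0},{"xyz":[-0.5,5,0],"spin":0},{"xyz":[-1,9,0],"spin":0},{"xyz":[-2,13,0],"spin":0},{"xyz":[-2.5,17,0],"spin":0},{"xyz":[-3,21,0],"spin":0},{"xyz":[-3.5,25,0],"spin":0},{"xyz":[-4,29,0],"spin":0},{"xyz":[-4.5,33,0],"spin":0},{"xyz":[-5,37,0],"spin":0},{"xyz":[-5.5,41,0],"spin":0},{"xyz":[-6,45,0],"spin":0},{"xyz":[-6.5,49,0],"spin":0},{"xyz":[-7,53,1],"spin":0},{"xyz":[-7.5,56,2],"spin":0},{"xyz":[-8,58.4,2.7],"spin":0},{"xyz":[-8.1,58.4,2.7],"spin":0},{"xyz":[-8.1,58.4,2.7],"spin":0},{"xyz":[-8.1,58.4,2.7],"spin":0}]' 0.18
python3 - <<'E'
from h import *
mv([541,296,38],96.8); o=ctrl.get_obs(); print(Ro.from_rotvec(o['orientation']).as_matrix()[:,2].round(4))
im=ctrl.get_image('wrist')[:,:,::-1]; cv2.imwrite('pics/w6.png',im)
# tins / lane / rods in the clear top view
t=cv2.imread('pics/t5.png')
cv2.imwrite('pics/t5c.png',cv2.resize(t[125:295,90:335],None,fx=3.2,fy=3.2,interpolation=cv2.INTER_CUBIC))
E
```

```text
t: 24.2
ee_pos: [539.1, 295.5, 170.0]
orientation: [-0.185, 3.114, 0.0]
ft_force: [1.2, 0.1, -0.6]
width: 72.2
shift [ 0.1   0.04 13.2 ] spin 0.01 | yaw 96.81 ee [539.1 295.5 170. ] w 72.2 t 24.2
[ 0.0225  0.0016 -0.9997]
```

View pics/w6.png

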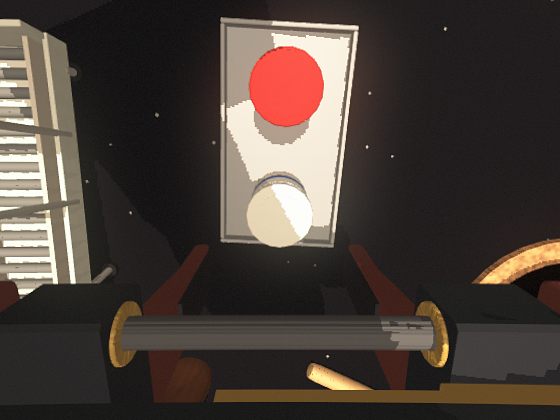

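View pics/t5c.png

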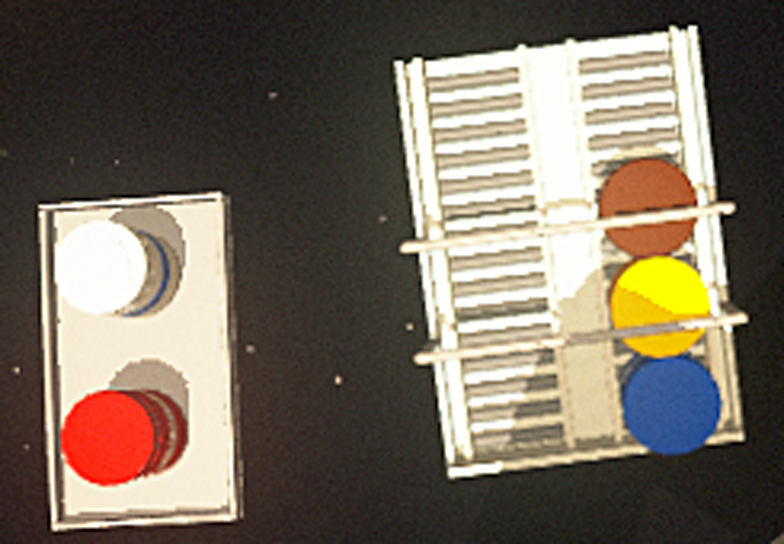

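White sits at (280,214) between the fingers, and red is at (286,86), well clear of it. I grip white.

```bash
python3 -m inch '[{"xyz":[0.1,0,3],"spin":0},{"xyz":[0.1,0,6],"spin":0},{"xyz":[0.1,0,9],"spin":0},{"xyz":[0.1,0,11],"spin":0},{"xyz":[0.1,0,12.5],"spin":0},{"xyz":[0.1,0,13.1],"spin":0},{"xyz":[0.1,0,13.1],"spin":0},{"xyz":[0.1,0,13.1],"spin":0}]' 0.18
python3 -m inch '[{"xyz":[0,0,0],"spin":0},{"xyz":[0,0,0],"spin":0},{"xyz":[0,0,0],"spin":0},{"xyz":[0,0,0],"spin":0},{"xyz":[0,0,0],"spin":0}]' 1
python3 - <<'E'
from h import *
a=np.radians(6.73); u=np.array([np.cos(a),np.sin(a)]); p=np.array([454.6,50.6])+ (182+2)*u; print(p); mv([*p,150],96.73)
E
```

```text
t: 25.05
ee_pos: [542.1, 295.7, 40.2]
orientation: [-0.184, 3.112, 0.002]
ft_force: [-0.1, -0.4, -0.3]
width: 72.0
t: 25.55
ee_pos: [542.7, 296.0, 41.2]
orientation: [-0.184, 3.11, 0.003]
ft_force: [-1.0, -0.1, 6.0]
width: 55.8
[637.33213415  72.1630969 ]
shift [ -7.04 -23.34 -10.71] spin 0.04 | yaw 96.77 ee [542.7 296.   41.2] w 55.8 t 25.55
```

```bash
python3 -m inch '[{"xyz":[0,0,-2],"spin":0},{"xyz":[0,0,-4.5],"spin":0},{"xyz":[0,0,-7],"spin":0},{"xyz":[-0.5,-1,-9.5],"spin":0},{"xyz":[-1.5,-3,-11.5],"spin":0},{"xyz":[-2.5,-6,-11.5],"spin":0},{"xyz":[-3.5,-9,-11.5],"spin":0},{"xyz":[-4.5,-12,-11.5],"spin":0},{"xyz":[-5.5,-15,-11.5],"spin":0},{"xyz":[-6.5,-18,-11.5],"spin":0},{"xyz":[-7,-21,-11.5],"spin":0},{"xyz":[-7,-23.3,-11],"spin":0},{"xyz":[-7,-23.3,-10.7],"spin":0},{"xyz":[-7,-23.3,-10.7],"spin":0},{"xyz":[-7,-23.3,-10.7],"spin":0}]' 1
python3 - <<'E'
from h import *
mv([637.3,72.2,105],96.73)
im=ctrl.get_image('wrist')[:,:,::-1]; cv2.imwrite('pics/w7.png',im)
E
```

```text
t: 27.05
ee_pos: [636.5, 73.4, 149.7]
orientation: [-0.185, 3.111, 0.003]
ft_force: [-0.3, -0.4, -2.8]
width: 55.6
shift [ 0.04 -0.13  4.47] spin 0.07 | yaw 96.8 ee [636.5  73.4 149.7] w 55.6 t 27.05
```

View pics/w7.png

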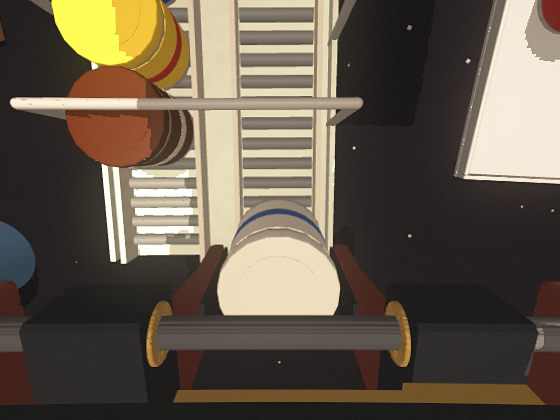

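The held white tin is at column 279. The lane's rollers span about columns 240 to 314, so the lane lies slightly to the left. I measure that precisely.

```bash
python3 - <<'E'
import cv2,numpy as np
im=cv2.imread('pics/w7.png'); cv2.imwrite('pics/w7c.png',cv2.resize(im[105:290,190:370],None,fx=3.2,fy=3.2,interpolation=cv2.INTER_CUBIC))
g=cv2.cvtColor(im,6).astype(int)
for r in (70,128,146,164,182): # roller gaps
    print(r,[f"{c}:{g[r,c]}" for c in list(range(230,246))],[f"{c}:{g[r,c]}" for c in range(306,322)])
E
```

```text
70 ['230:213', '231:208', '232:205', '233:208', '234:209', '235:202', '236:158', '237:117', '238:116', '239:163', '240:212', '241:219', '242:218', '243:219', '244:217', '245:218'] ['306:223', '307:223', '308:223', '309:223', '310:222', '311:222', '312:223', '313:223', '314:117', '315:120', '316:127', '317:212', '318:206', '319:205', '320:204', '321:204']
128 ['230:219', '231:219', '232:216', '233:208', '234:208', '235:210', '236:212', '237:192', '238:132', '239:118', '240:142', '241:170', '242:140', '243:95', '244:96', '245:98'] ['306:88', '307:88', '308:88', '309:88', '310:83', '311:113', '312:184', '313:143', '314:120', '315:136', '316:195', '317:208', '318:208', '319:206', '320:207', '321:216']
146 ['230:222', '231:223', '232:222', '233:213', '234:208', '235:210', '236:211', '237:205', '238:166', '239:118', '240:119', '241:143', '242:162', '243:114', '244:119', '245:119'] ['306:113', '307:112', '308:113', '309:113', '310:110', '311:134', '312:184', '313:120', '314:122', '315:146', '316:213', '317:208', '318:206', '319:205', '320:209', '321:217']
164 ['230:221', '231:221', '232:220', '233:219', '234:210', '235:211', '236:209', '237:214', '238:193', '239:116', '240:118', '241:142', '242:167', '243:123', '244:129', '245:127'] ['306:123', '307:124', '308:123', '309:122', '310:121', '311:136', '312:164', '313:120', '314:126', '315:163', '316:211', '317:207', '318:206', '319:206', '320:207', '321:217']
182 ['230:219', '231:220', '232:221', '233:219', '234:213', '235:210', '236:209', '237:211', '238:202', '239:155', '240:118', '241:131', '242:153', '243:150', '244:133', '245:131'] ['306:130', '307:129', '308:130', '309:128', '310:127', '311:150', '312:188', '313:120', '314:127', '315:164', '316:212', '317:207', '318:206', '319:206', '320:209', '321:211']
```

View pics/w7c.png

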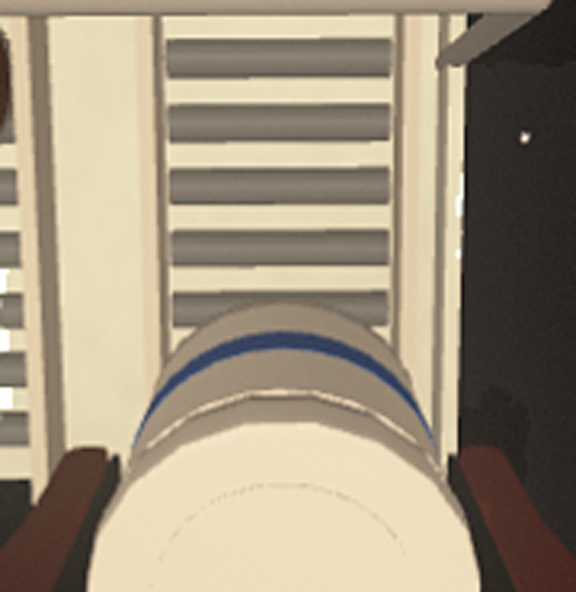

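The rail inner edges are at 239/315.5 (row 182), so the lane centre at the tin is about column 278 against a tool plane at about 279.3. That is a shift of -1.2 mm, which agrees with the dead-reckoned -1.3 mm.

```bash
python3 -m inch '[{"xyz":[0,-0.12,1.5],"spin":0},{"xyz":[0,-0.12,3],"spin":0},{"xyz":[0,-0.12,4],"spin":0},{"xyz":[0,-0.12,4.5],"spin":0},{"xyz":[0,-0.12,4.6],"spin":0},{"xyz":[0,-0.12,4.6],"spin":0}]' 1
python3 -m inch '[{"xyz":[0,0,0.1],"spin":0},{"xyz":[0,0,0.2],"spin":0},{"xyz":[0,0,0.3],"spin":0},{"xyz":[0,0,0.4],"spin":0},{"xyz":[0,0,0.4],"spin":0}]' 1
python3 -c "
from h import *
mv([637.3,72.2,97],96.73)"
```

```text
t: 27.7
ee_pos: [638.0, 72.6, 103.6]
orientation: [-0.186, 3.111, 0.003]
ft_force: [-0.5, -0.4, -1.6]
width: 55.4
t: 28.2
ee_pos: [638.3, 72.6, 100.0]
orientation: [-0.186, 3.11, 0.003]
ft_force: [-0.3, -0.5, 0.9]
width: 55.8
shift [ 0.12 -0.03  0.3 ] spin 0.1 | yaw 96.83 ee [638.3  72.6 100. ] w 55.8 t 28.2
```

```bash
python3 -m inch '[{"xyz":[0,0,0.1],"spin":0},{"xyz":[0,0,0.2],"spin":0},{"xyz":[0,0,0.3],"spin":0},{"xyz":[0,0,0.4],"spin":0},{"xyz":[0,0,0.5],"spin":0},{"xyz":[0,0,0.5],"spin":0},{"xyz":[0,0,0.5],"spin":0}]' 1
python3 - <<'E'
from h import *
mv([637.3,72.2,97],96.73)
s=ctrl.get_image('scene')[:,:,::-1];cv2.imwrite('pics/s8.png',cv2.resize(s[140:270,220:450],None,fx=3,fy=3))
E
```

```text
t: 28.9
ee_pos: [639.2, 72.7, 96.1]
orientation: [-0.185, 3.109, 0.003]
ft_force: [-2.2, 0.7, 5.0]
width: 55.6
shift [ 0.19 -0.03 -0.1 ] spin 0.1 | yaw 96.83 ee [639.2  72.7  96.1] w 55.6 t 28.9
```

View pics/s8.png

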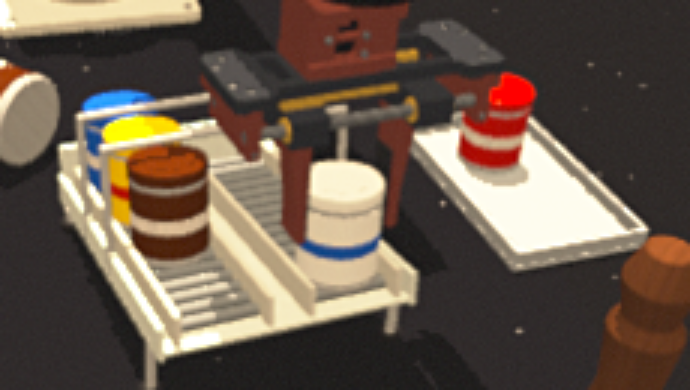

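White stands between the left lane's rails on the deck at (343,225) in the crop, leaning with it. I release it and go back up.

```bash
python3 -m inch '[{"xyz":[0,0,0],"spin":0},{"xyz":[0,0,0],"spin":0},{"xyz":[0,0,0],"spin":0},{"xyz":[0,0,0],"spin":0},{"xyz":[0,0,0],"spin":0},{"xyz":[0,0,0],"spin":0},{"xyz":[0,0,0],"spin":0},{"xyz":[0,0,0],"spin":0},{"xyz":[0,0,-1],"spin":0},{"xyz":[0,0,-3],"spin":0},{"xyz":[0,0,-5],"spin":0},{"xyz":[0,0,-7],"spin":0},{"xyz":[0,0,-7],"spin":0}]' 0.18
python3 - <<'E'
from h import *
mv([441.5,289.4,165],96.8)
s=ctrl.get_image('scene')[:,:,::-1];cv2.imwrite('pics/s9.png',cv2.resize(s[140:270,220:450],None,fx=3,fy=3))
E
```

```text
t: 30.25
ee_pos: [639.3, 72.6, 169.6]
orientation: [-0.185, 3.103, 0.003]
ft_force: [0.7, 0.1, 0.2]
width: 71.6
shift [17.07 23.88 -0.1 ] spin 0.02 | yaw 96.82 ee [639.3  72.6 169.6] w 71.6 t 30.25
```

View pics/s9.png

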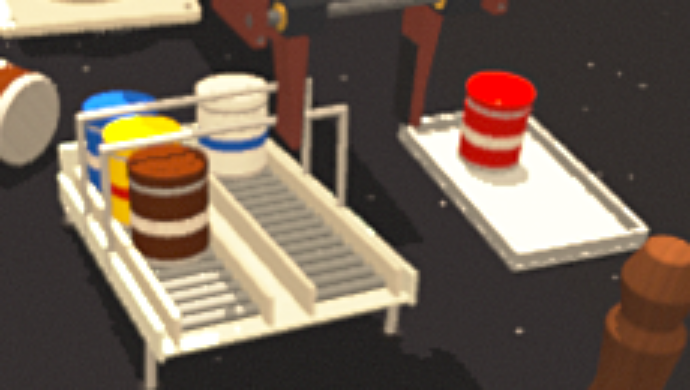

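White slid down upright to the stop at (232,125) in the crop, where it started. Next is red.

```bash
python3 -m inch '[{"xyz":[0.5,2,0],"spin":0},{"xyz":[2,5,0],"spin":0},{"xyz":[4,8,0],"spin":0},{"xyz":[6,11,0],"spin":0},{"xyz":[8.5,14,0],"spin":0},{"xyz":[11,17,0],"spin":0},{"xyz":[13.5,20,0],"spin":0},{"xyz":[15.5,22.5,0],"spin":0},{"xyz":[17.1,23.9,1],"spin":0},{"xyz":[17.1,23.9,3],"spin":0},{"xyz":[17.1,23.9,4],"spin":0},{"xyz":[17.1,23.9,4],"spin":0},{"xyz":[17.1,23.9,4],"spin":0}]' 0.18
python3 - <<'E'
from h import *
mv([441.5,289.4,38],96.8)
o=ctrl.get_obs(); im=ctrl.get_image('wrist')[:,:,::-1]; hsv=cv2.cvtColor(im.copy(),40)
m=cv2.inRange(hsv,(0,170,150),(6,255,255)); c=max(cv2.findContours(m,0,2)[0],key=cv2.contourArea); print(cv2.boundingRect(c),proj('wrist',[[441.5,289.4,74]],o))
E
```

```text
t: 31.6
ee_pos: [441.6, 289.3, 122.3]
orientation: [-0.184, 3.106, 0.003]
ft_force: [-0.2, -0.4, 1.4]
width: 71.9
shift [0.27 0.01 8.43] spin -0.01 | yaw 96.79 ee [441.6 289.3 122.3] w 71.9 t 31.6
(239, 197, 75, 70) [[277.00764424 231.37460124]]
```

```bash
python3 -m inch '[{"xyz":[0.1,-0.2,2],"spin":0},{"xyz":[0.2,-0.2,4.5],"spin":0},{"xyz":[0.2,-0.2,6.5],"spin":0},{"xyz":[0.2,-0.2,7.8],"spin":0},{"xyz":[0.2,-0.2,8.2],"spin":0},{"xyz":[0.2,-0.2,8.2],"spin":0},{"xyz":[0.2,-0.2,8.2],"spin":0}]' 0.18
python3 -m inch '[{"xyz":[0,0,0],"spin":0},{"xyz":[0,0,0],"spin":0},{"xyz":[0,0,0],"spin":0},{"xyz":[0,0,0],"spin":0},{"xyz":[0,0,0],"spin":0}]' 1
python3 -c "
from h import *
mv([638,72.5,150],96.8)"
```

```text
t: 32.35
ee_pos: [443.4, 287.9, 41.5]
orientation: [-0.184, 3.104, 0.004]
ft_force: [0.4, -0.4, -0.4]
width: 72.2
t: 32.85
ee_pos: [443.9, 288.2, 42.3]
orientation: [-0.184, 3.103, 0.005]
ft_force: [-0.4, -0.3, 6.4]
width: 55.4
shift [-17.09 -23.7  -10.24] spin -0.03 | yaw 96.77 ee [443.9 288.2  42.3] w 55.4 t 32.85
```

```bash
python3 -m inch '[{"xyz":[0,0,-2],"spin":0},{"xyz":[0,0,-4.5],"spin":0},{"xyz":[0,0,-7],"spin":0},{"xyz":[-1,0,-9.5],"spin":0},{"xyz":[-3.5,-0.5,-12],"spin":0},{"xyz":[-6.5,-1,-13],"spin":0},{"xyz":[-9.5,-2,-13],"spin":0},{"xyz":[-12.5,-4,-13],"spin":0},{"xyz":[-15,-6.5,-13],"spin":0},{"xyz":[-17,-9.5,-13],"spin":0},{"xyz":[-17.1,-13,-13],"spin":0},{"xyz":[-17.1,-16.5,-13],"spin":0},{"xyz":[-17.1,-20,-12.5],"spin":0},{"xyz":[-17.1,-22.5,-11],"spin":0},{"xyz":[-17.1,-23.7,-10.2],"spin":0},{"xyz":[-17.1,-23.7,-10.2],"spin":0},{"xyz":[-17.1,-23.7,-10.2],"spin":0}]' 1
python3 - <<'E'
from h import *
mv([638,72.5,105],96.8)
im=ctrl.get_image('wrist')[:,:,::-1]; cv2.imwrite('pics/w10.png',im); g=cv2.cvtColor(im.copy(),6).astype(int)
for r in (128,146,164,182,200): print(r,g[r,230:246],g[r,308:324])
E
```

```text
t: 34.55
ee_pos: [637.9, 73.2, 149.3]
orientation: [-0.183, 3.104, 0.006]
ft_force: [-0.1, 1.5, -2.0]
width: 55.8
shift [ 0.14 -0.08  4.43] spin -0.04 | yaw 96.76 ee [637.9  73.2 149.3] w 55.8 t 34.55
128 [218 220 215 208 210 211 212 194 132 118 140 197 225 223 223 223] [221 220 220 220 219 189 120 125 160 212 208 207 207 208 217 219]
146 [222 223 222 215 211 209 211 207 171 116 117 165 204 109 112 113] [134 133 133 142 174 166 121 131 179 210 206 206 208 211 218 219]
164 [220 221 222 219 209 210 210 212 198 135 121 143 167 127 111 115] [107 109 108 121 156 143 121 140 197 209 206 208 208 212 215 215]
182 [221 221 222 220 215 209 208 211 208 173 118 119 139 165 120 120] [116 116 116 131 160 121 121 150 213 208 206 206 207 210 211 212]
200 [221 221 220 221 218 207 208 209 211 199 135 116 135 158 129 127] [124 124 122 139 164 122 124 158 210 207 207 206 206 212 212 211]
```

The rail edges (239.2/315.7 at row 182) are as before, so the same small correction applies. I lower and press.

```bash
python3 -m inch '[{"xyz":[0,-0.09,1.5],"spin":0},{"xyz":[0,-0.09,3],"spin":0},{"xyz":[0,-0.09,4],"spin":0},{"xyz":[0,-0.09,4.4],"spin":0},{"xyz":[0,-0.09,4.5],"spin":0},{"xyz":[0,-0.09,4.6],"spin":0},{"xyz":[0,-0.09,4.7],"spin":0},{"xyz":[0,-0.09,4.7],"spin":0}]' 1
python3 -m inch '[{"xyz":[0,0,0.1],"spin":0},{"xyz":[0,0,0.2],"spin":0},{"xyz":[0,0,0.3],"spin":0},{"xyz":[0,0,0.4],"spin":0},{"xyz":[0,0,0.5],"spin":0},{"xyz":[0,0,0.6],"spin":0},{"xyz":[0,0,0.6],"spin":0},{"xyz":[0,0,0.6],"spin":0}]' 1
```

```text
t: 35.4
ee_pos: [640.1, 73.0, 103.2]
orientation: [-0.184, 3.102, 0.006]
ft_force: [1.1, 0.6, -2.3]
width: 55.6
t: 36.2
ee_pos: [641.1, 73.1, 98.4]
orientation: [-0.184, 3.1, 0.006]
ft_force: [-1.9, -0.9, 4.9]
width: 55.6
```

```bash
python3 -m inch '[{"xyz":[0,0,0.1],"spin":0},{"xyz":[0,0,0.15],"spin":0},{"xyz":[0,0,0.15],"spin":0}]' 1
python3 -m inch '[{"xyz":[0,0,0],"spin":0},{"xyz":[0,0,0],"spin":0},{"xyz":[0,0,0],"spin":0},{"xyz":[0,0,0],"spin":0},{"xyz":[0,0,0],"spin":0},{"xyz":[0,0,0],"spin":0},{"xyz":[0,0,0],"spin":0},{"xyz":[0,0,0],"spin":0},{"xyz":[0,0,-1],"spin":0},{"xyz":[0,0,-3],"spin":0},{"xyz":[0,0,-6],"spin":0},{"xyz":[0,0,-9],"spin":0},{"xyz":[0,3,-11],"spin":0},{"xyz":[0,7,-11],"spin":0},{"xyz":[0,11,-11],"spin":0},{"xyz":[0,15,-11],"spin":0},{"xyz":[0,18,-11],"spin":0},{"xyz":[0,20,-11],"spin":0},{"xyz":[0,20,-11],"spin":0}]' 0.18
python3 - <<'E'
from h import *
s=ctrl.get_image('scene')[:,:,::-1]; t=ctrl.get_image('top')[:,:,::-1]
a=cv2.resize(s[140:290,100:440],(793,350)); cv2.imwrite('pics/f.png',a)
t0=cv2.imread('pics/top0.png')
b=np.hstack([cv2.resize(x[120:280,200:335],(390,462)) for x in (t0,t)]); cv2.imwrite('pics/ft.png',b)
s0=cv2.imread('pics/scene0.png'); cv2.imwrite('pics/fin.png',np.vstack([cv2.resize(s[140:270,100:440],(600,229)),np.pad(cv2.resize(b,(600,355)),((0,0),(0,0),(0,0)))]))
E
```

```text
t: 36.5
ee_pos: [641.8, 73.1, 97.9]
orientation: [-0.184, 3.098, 0.006]
ft_force: [-1.8, -0.6, 5.7]
width: 55.4
t: 38.4
ee_pos: [613.7, 273.3, 208.6]
orientation: [-0.188, 3.097, 0.007]
ft_force: [-0.1, -0.6, -0.2]
width: 71.9
```

View pics/fin.png

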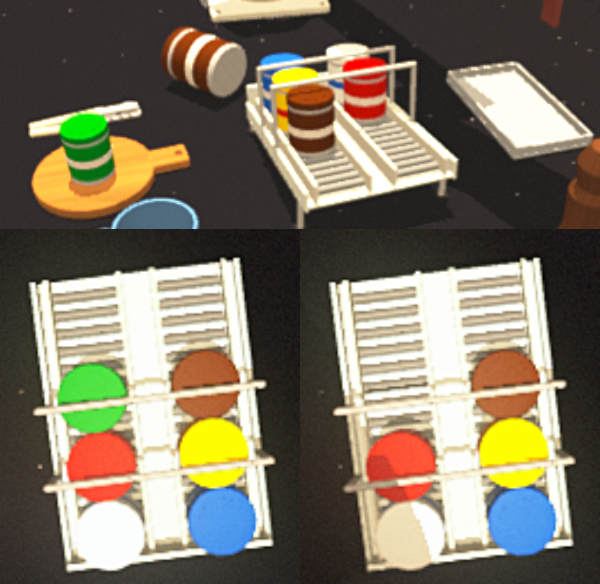

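The before and after top crops match. White (410,535) and red (401,467) are back in their old places, the other lane is unchanged, and green stands on the board. The arm is clear, so I hand the job in.

```bash
python3 -c "
from workcell import ctrl
print(ctrl.close_job())"
```

```text
the job is handed in; nothing more can be done
None
```

The job is done and handed in at about 38 s, well inside the 120 s limit.

- **What I did:** I took white and then red out at the stop and stood them in the tray. Green slid down to the stop, and I stood it on the chopping board. I then put white and red back in at the upper end of their lane, in that order, and each slid down upright.
- **Last checks:** In the final pictures white is at the stop with red second, both where they stood before. Blue, yellow and brown have not moved. Green is upright and wholly on the board, the tray is empty and the arm is clear. Contact forces read about 10 N at most.
- **Small disagreements:** The wrist camera and the top camera differed by about 2–3 mm sideways, so I went by the fingers and the rails. The tool drifted to about 2–3° of tilt from the light pressing, without effect. No check failed.

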